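Set the sandal-sole jig one hole longer and load the sole

ROBOT

A 6-joint arm with a two-finger parallel gripper is mounted at the origin on the work surface. World frame = base frame: x ahead of the robot, y to its left, z up, the work surface at z = 0. Lengths are in m, angles in rad, forces in N, time in s.
With the tool pointing down it reaches from about 0.375 to 0.925 m from the base axis. Payload 5.7 kg.
Tool frame: the origin (TCP) lies midway between the tips of the shut fingers; the grasp point (between the pads) lies 19 mm behind it; z points along the fingers, y is the line along which they close (so a half turn about z gives the same grasp; the last joint's range is limited). The gripper opens to 88 mm and grips with 3 to 60 N. Pads are 20 mm wide; open, the fingers measure 115 mm over their backs; the gripper's body (75 mm by 178 mm) begins 61 mm behind the grasp point.
Start: joints at [1.2, 0.359, 1.51, -0, 1.272, -0.115], TCP at [0.152, 0.58, 0.223] pointing down, gripper open.
Joint ranges: [-2.97, 2.97], [-1.01, 2.36], [0.21, 2.38], [-0.96, 4.11], [0.2, 2.71], [-2.98, 2.98]. Speed limits (rad/s): [2.39, 2.39, 3.14, 3.14, 3.14, 3.14].

INTERFACE

Orientations are given as a unit quaternion [x, y, z, w].
In Python, from bench import move_ptp, servo_line, goto_joints, move_gripper, sleep, inverse_kinematics, capture, PlanningError, close_job, spot_in, silhouettes, current_clock, current_joint_pos, current_qvel, current_joint_torque, current_position, current_orientation, current_force, current_torque, current_finger_gap, current_grip_force gives the robot as it stands. Calls block until the motion is done:
- move_ptp(position, orientation): joint-space move of the TCP to a pose.
- servo_line(position, orientation=None, rate=0.15, contact_N=None): straight line of the TCP; orientation=None keeps the orientation; rate is the mean speed in m/s. With contact_N (N) it stops when the force on the tool has changed by that much, and returns True; else False.
- goto_joints(angles): joint-space move.
- move_gripper(opening): finger opening in m; the grip force is fixed at half the most; returns when the fingers have stopped.
- sleep(seconds).
- inverse_kinematics(position, orientation): joint angles nearest the present ones, or None.
- capture(name): name is "side" or "top" or "wrist"; returns a dict with "image" (420x560x3 uint8, blue, green, red), "range_z" (420x560 float32, m along the optical axis (not along the pixel's ray), 0 where there is no reading), "intrinsics" (3x3 intrinsics, pixels), "k1" (the pictures are not rectified: a ray, as slopes to the right and down, at radius r is drawn at 1 + k1 r^2 times it, then the intrinsics apply), "R" (3x3) and "t" (3): a world point X has camera coordinates R X + t. Camera axes: x right, y down, z forward; pixel columns grow to the right and rows downward; lengths in m; the calibration is good to about 2 mm. A picture is of the moment at which its call begins.
A pose or a line that the arm cannot do raises PlanningError and nothing moves.
- close_job(): hands the job in; it is judged then, once.
Trained networks look in the newest picture that a camera, given by its name, has taken for a name from the list of things; names that differ only in an ending like _2 or _b are one class to them, and where a whole thing is asked for, a point or a joint stands for the part that bears it (a point fixed in the world has none). Each returns a list of dicts, best first, with "conf" (0 to 1); they miss things now and then, are a little off and sometimes report something else, mostly with a low value. They report only what shows in the picture. A call takes as long as a camera call. They do not tell look-alikes from the thing itself.
- spot_in(camera, query): "xy" ([column, row] in pixels, amid what is visible of it).
- silhouettes(camera, query): "region" (420x560 bool, what is visible of it) and "xy" ([column, row] in pixels, amid what is visible of it).
Readings, each from a call of its own:
- current_clock(): time.
- current_joint_pos(): joint angles.
- current_qvel(): joint speeds.
- current_joint_torque(): joint torques, N m.
- current_position(): TCP position.
- current_orientation(): TCP orientation.
- current_force(): force on the tool from outside, world axes, zero at the start.
- current_torque(): the same for the moment, N m.
- current_finger_gap(): finger opening in m.
- current_grip_force(): force on a finger pad.
Only numpy, scipy, OpenCV 4.12 (cv2) and the standard library are available. Lean on these libraries where they do the work, as an engineer would, in place of code of your own. Each camera call takes 0.05 s, during which the arm holds its last target. There are 200 camera calls.

TASK

The sole jig is set one size too short: press its brass spring button and push the blue tube by its red rib, away from the sole bed, until the button pops up in the next hole. Then lay the small cork sole flat and lengthwise on the bed between the two green stops, and let go. Work gently, pushing the rib with less than 12 N and pressing on the jig with less than 25 N, and leave the other things where they are.

Things in the scene. Friction and masses are not known exactly. Their poses are not given: they have to be found in the camera images.
- jig: Sole jig, fixed: plywood board 100 x 352 mm, 18 mm thick; origin under its centre, y along its length, z up. Cork bed strip 34 mm wide, top 28 mm above the table, y -148 to -40 mm. Green fixed stop at the -y end, 62 mm wide, 52 mm tall, inner face at y = -150.5. A steel rail from a green post at the +y end carries the sprung button (x 0, y +60 mm) and the sliding blue tube.
- tube (a joint): Travel (m) of the 30 mm square blue tube along jig +y, away from the bed; 0 with the button in its first hole. Friction 1 to 3 N; locked (1 mm play) while the button is up in a hole. Two 18 mm holes in steel plates on top (black discs), unevenly spaced from tube to tube: the button pops into the second somewhere from 34 to 54 mm of travel, so feel for it. Past it, travel ends at 66 mm.
- rib: Red thumb rib on the tube's top, moving with it; origin in the middle of its -y face (towards the button), axes as the jig's; push it along jig +y while the button is down. The origin lies 11 mm to +y of the first hole's centre and 6 mm above the tube's top. Rib 30 mm wide (along x), 8 mm thick, 12 mm high.
- slide_stop (a point): Centre of the sole-side face of the green sliding stop, at the tube's -y end; it moves with the tube. 62 mm wide, its top 52 mm above the table. The space between the stops is 118.5 mm at tube = 0 and grows with the tube's travel.
- button (a joint): How far the button is pressed (m), 0 up. Spring 1.5 N at 0, 2.1 N at 6 mm (level with the tube's top), 2.4 N at 9 mm. Pressed level (5 mm or more), its bevel lets a push of 3 to 8 N slide the tube over it; the tube's wall then keeps it down at 9 mm. Less pressed, the tube stays locked. It springs back to 0 when a hole comes over it.
- button_top (a point): Centre of the top of the brass button: 16 mm across, its upper 4 mm bevelled to 4 mm across; when up it stands 6 mm above the tube's top, which is 54 mm above the table (tube wall 3 mm).
- sole: Small cork sandal sole to load: 150 mm long (along its y), 18 mm thick, rounded ends 52 and 60 mm wide, the middle 48 mm wide with straight sides for 20 mm either way of the centre; 60 to 130 g. Origin under its middle, z up. Starts flat on the table.
- big_sole: Bystander: larger dark-brown sole, 210 x 76 mm, 12 mm thick, lying on the table; origin under its middle. Leave it.
- nail_box: Bystander: open wooden box of brass nails, 70 x 70 x 35 mm; origin under its centre. Leave it.
- eyelet_box: Bystander: open wooden box of steel nails, 70 x 70 x 35 mm; origin under its centre. Leave it.
- hammer: Bystander: hammer lying on the table beyond the jig. Leave it.
- awl: Bystander: red-handled screwdriver lying on the table beyond the jig. Leave it.
- glue_jar: Bystander: jar, 60 mm across, 70 mm tall; origin under its centre. Leave it.
- dye_can: Bystander: blue-labelled can, 56 mm across, 75 mm tall; origin under its centre. Leave it.
Things that resemble listed ones, but are neither listed nor needed, are in the scene too. Leave any purple or turquoise look-alike of the sole alone.

How it is judged:
By the outcome, as a careful person would: the job done as asked, in the order asked, and still so for the second after the job is handed in, with the robot touching nothing.
It also fails if it takes over 58 s, if anything falls off the work surface, if the arm or the gripper's body presses on something with over 40 N, if the wrist force passes 120 N, or if a joint passes its speed limit or range.

## Working session

There is one attempt and no reset: what is moved stays moved. The work goes in short steps, each a Python script; the robot and the scene stay as the last script left them, time stands still between calls to the robot, and variables do not carry over. Pictures are saved under pics/ and viewed, at most 10 in all, crops included, and the job is handed in when it is done.

```bash
ls; mkdir -p pics
cat > h.py <<'E'
import numpy as np, cv2
from bench import *
def cap(n):
    c=capture(n); return c
def ray(c,uv):
    K=c["intrinsics"];d=(np.array(uv,float)-[K[0][2],K[1][2]])/[K[0][0],K[1][1]]
    s=d.copy()
    for _ in range(20): s=d/(1+c["k1"]*(s@s))
    return np.array([s[0],s[1],1.])
def w_at_z(c,uv,z):
    R=np.array(c["R"]);t=np.array(c["t"]);o=-R.T@t;v=R.T@ray(c,uv)
    return o+v*(z-o[2])/v[2]
def w_depth(c,uv):
    R=np.array(c["R"]);t=np.array(c["t"]);u,v=int(round(uv[0])),int(round(uv[1]))
    p=c["range_z"][max(v-2,0):v+3,max(u-2,0):u+3];p=p[p>0]
    if len(p)==0: return None
    return R.T@(ray(c,uv)*np.median(p)-t)
def cloud(c,mask):
    vs,us=np.nonzero(mask&(c["range_z"]>0));K=c["intrinsics"]
    d=np.stack([(us-K[0][2])/K[0][0],(vs-K[1][2])/K[1][1]],1);s=d.copy()
    for _ in range(20): s=d/(1+c["k1"]*(s**2).sum(1,keepdims=True))
    P=np.c_[s,np.ones(len(s))]*c["range_z"][vs,us][:,None]
    return (P-np.array(c["t"]))@np.array(c["R"])
E
python3 - <<'E'
from h import *
for n in ["top","side"]:
    c=cap(n);cv2.imwrite(f"pics/{n}0.png",c["image"])
    print(n,"cam",-np.array(c["R"]).T@c["t"])
    for q in ["jig","rib","slide_stop","button_top","sole","big_sole","nail_box","glue_jar","dye_can","hammer","awl","eyelet_box"]:
        for s in spot_in(n,q)[:4]:
            if s["conf"]>.2: print(q,round(s["conf"],2),np.round(s["xy"]),np.round(w_depth(c,s["xy"]),3) if w_depth(c,s["xy"]) is not None else None)
print(current_clock(),current_orientation())
E
```

```text
pics
top cam [ 0.32134352 -0.02394502  0.96388381]
jig 0.56 [268. 173.] [ 0.592 -0.009  0.05 ]
rib 0.48 [237. 173.] [0.588 0.065 0.064]
slide_stop 0.9 [262. 169.] [0.601 0.007 0.053]
sole 0.82 [438. 264.] [ 0.366 -0.42   0.019]
sole 0.71 [358. 270.] [ 0.354 -0.222  0.018]
sole 0.68 [403. 202.] [ 0.521 -0.346  0.018]
sole 0.65 [230.  98.] [0.803 0.09  0.023]
big_sole 0.78 [122. 212.] [0.507 0.36  0.012]
nail_box 0.74 [234. 239.] [0.435 0.078 0.005]
glue_jar 0.73 [107. 138.] [0.681 0.383 0.068]
dye_can 0.67 [432. 130.] [ 0.686 -0.411  0.074]
hammer 0.84 [298. 105.] [ 0.789 -0.091  0.012]
hammer 0.39 [107. 136.] [0.685 0.382 0.069]
awl 0.83 [230. 102.] [0.795 0.09  0.018]
awl 0.39 [299. 105.] [ 0.788 -0.093  0.011]
eyelet_box 0.72 [292. 239.] [ 0.433 -0.065  0.005]
side cam [ 0.24835209 -0.74357375  0.94734652]
jig 0.84 [320. 220.] [ 0.602 -0.042  0.035]
rib 0.43 [302. 189.] [0.588 0.061 0.058]
slide_stop 0.57 [314. 206.] [ 0.598 -0.005  0.055]
sole 0.91 [193. 375.] [ 0.2   -0.335  0.021]
sole 0.86 [338. 337.] [ 0.518 -0.352  0.019]
sole 0.86 [288. 390.] [ 0.375 -0.426  0.021]
sole 0.85 [250. 312.] [ 0.354 -0.233  0.02 ]
big_sole 0.97 [242. 148.] [0.492 0.33  0.011]
nail_box 0.7 [248. 208.] [0.44  0.088 0.005]
nail_box 0.7 [364. 178.] [0.796 0.085 0.012]
glue_jar 0.97 [294. 118.] [0.685 0.379 0.046]
glue_jar 0.48 [241. 145.] [0.495 0.346 0.013]
dye_can 0.96 [429. 332.] [ 0.684 -0.426  0.076]
hammer 0.82 [397. 224.] [ 0.794 -0.112  0.022]
awl 0.9 [366. 177.] [0.799 0.08  0.019]
eyelet_box 0.94 [260. 248.] [ 0.431 -0.058  0.006]
1.3 [ 1.27583888e-01  9.91827781e-01 -7.06800625e-05 -1.09840640e-05]
```

View pics/top0.png

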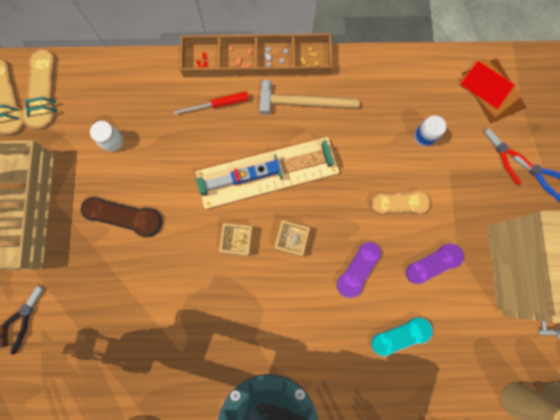

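View pics/side0.png

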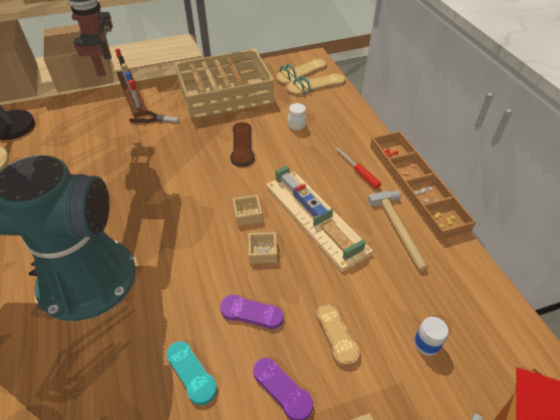

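Cork sole candidates in the top view are: cork at (403,202), purple at (358,270) and (438,264), turquoise at (403,337), and finished sandals with straps at (10,95) and (40,88). The plain cork one at (403,202), side view (338,337), fits. The jig is at (268,173), with its bed to the right at about (305,162), the button around (262,169) and the rib around (240,174).

```bash
cat >> h.py <<'E'
def rectfit(P):
    (cx,cy),(w,h),a=cv2.minAreaRect(P[:,:2].astype(np.float32))
    if w<h: a+=90; w,h=h,w
    return cx,cy,w,h,a
E
python3 - <<'E'
from h import *
ims=[]
for n in ["top","side"]:
    c=cap(n)
    for q,near in [("jig",[.595,-.02]),("sole",[.52,-.348])]:
        for s in silhouettes(n,q):
            P=cloud(c,s["region"])
            if len(P) and np.linalg.norm(np.median(P[:,:2],0)-near)<.06:
                m=cv2.erode(s["region"].astype(np.uint8),np.ones((1,1)))
                print(n,q,round(s["conf"],2),len(P),np.round(rectfit(P),3),np.round(np.median(P,0),3))
    if n=="top": ims.append(cv2.resize(c["image"][120:230,180:450],None,fx=2.9,fy=2.9,interpolation=cv2.INTER_CUBIC))
cv2.imwrite("pics/crop1.png",ims[0])
E
```

```text
top jig 0.97 5544 [ 6.09000e-01 -5.00000e-03  3.64000e-01  1.10000e-01  1.04829e+02] [ 0.599 -0.004  0.019]
top sole 0.87 1125 [ 5.2000e-01 -3.4300e-01  1.5700e-01  5.5000e-02  9.1639e+01] [ 0.52  -0.34   0.018]
side jig 0.57 4091 [ 6.09000e-01 -2.00000e-03  3.65000e-01  1.14000e-01  1.04342e+02] [ 0.599 -0.037  0.019]
side sole 0.72 1495 [ 5.2200e-01 -3.4200e-01  1.4800e-01  5.9000e-02  8.8895e+01] [ 0.518 -0.351  0.019]
```

View pics/crop1.png

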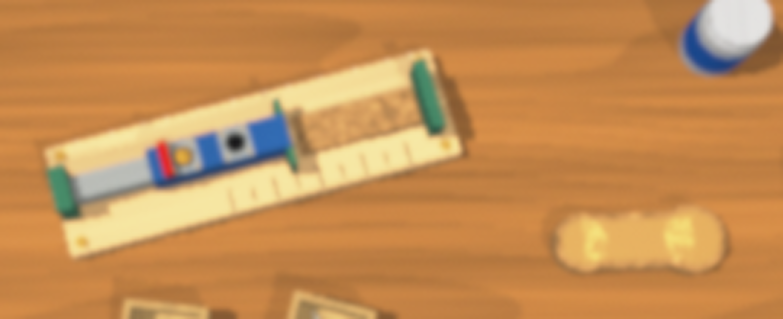

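The enlarged crop confirms two things:
- **Sole:** the plain cork sole is at crop (640,240), separate from the purple and turquoise ones.
- **Jig:** the button (brass in a grey plate) is at crop (183,155), with the red rib at (165,160) on its left, so jig +y points left. The second hole is at (235,142) and the sliding stop at (287,135).

Next I'll move above the jig and look with the wrist camera.

```bash
cat >> h.py <<'E'
def down(phi):
    a=np.deg2rad(phi)/2; return [float(np.cos(a)),float(np.sin(a)),0.,0.]
def hsvmask(c,lo,hi):
    return cv2.inRange(cv2.cvtColor(c["image"],cv2.COLOR_BGR2HSV),np.array(lo),np.array(hi))>0
E
python3 - <<'E'
from h import *
move_ptp([0.60,0.03,0.26],down(104.5))
c=cap("wrist");cv2.imwrite("pics/w1.png",c["image"]);np.save("pics/w1.npy",c,allow_pickle=True)
print("cam",-np.array(c["R"]).T@c["t"])
for q in ["rib","slide_stop","button_top"]:
    for s in spot_in("wrist",q)[:3]:
        print(q,round(s["conf"],2),np.round(s["xy"]),w_depth(c,s["xy"]))
print(current_clock(),current_force(),current_position())
E
```

```text
cam [0.57997837 0.10802952 0.4227488 ]
rib 0.73 [282. 150.] [0.58584193 0.0649046  0.06633386]
slide_stop 0.86 [283. 196.] [0.59948026 0.01324723 0.05486414]
slide_stop 0.67 [155. 104.] [0.42583661 0.07189038 0.00610252]
button_top 0.67 [282. 162.] [0.5892791  0.05154859 0.05996518]
4.3167 [-0.70015757 -0.28088754 -0.1418508 ] [0.59992285 0.03062055 0.25996506]
```

View pics/w1.png

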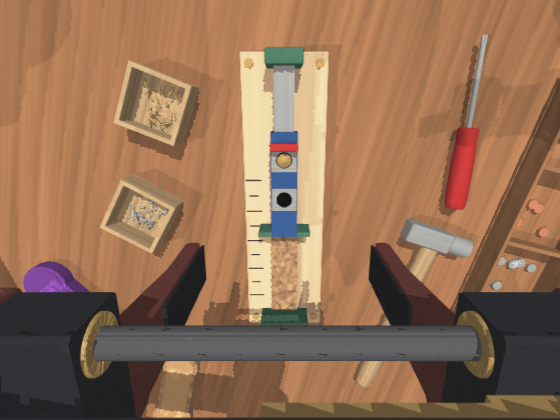

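The wrist view shows the whole jig: button at (284,160), rib at (284,148), second hole at (284,199), sliding stop at (284,230), fixed stop at (285,315). I'll fit the axis now.

Run:
```python
from h import *
c=np.load("pics/w1.npy",allow_pickle=True).item()
def comp(m,near):
    n,l,st,ce=cv2.connectedComponentsWithStats(m.astype(np.uint8))
    i=min((i for i in range(1,n) if st[i,4]>40),key=lambda i:np.hypot(*(ce[i]-near)))
    return l==i,ce[i],st[i]
red=hsvmask(c,[0,150,120],[8,255,255])|hsvmask(c,[172,150,120],[180,255,255])
green=hsvmask(c,[60,60,30],[90,255,200])
blue=hsvmask(c,[100,120,60],[125,255,255])
black=hsvmask(c,[0,0,0],[180,255,40])
for nm,m,near,z in [("rib",red,[284,148],.066),("slide",green,[284,230],.052),("fix",green,[285,315],.052),("post",green,[284,57],.052),("hole2",black,[284,199],.054),("button",hsvmask(c,[12,90,80],[28,255,255]),[284,160],.057)]:
    mm,ce,st=comp(m,np.array(near)); P=cloud(c,mm); print(nm,ce.round(1),st,"w",w_at_z(c,ce,z).round(4),"cl",np.median(P,0).round(4),rectfit(P))
# board fit: points at z~.018
full=np.ones(c["image"].shape[:2],bool);P=cloud(c,full);
B=P[(abs(P[:,2]-.018)<.005)&(np.hypot(P[:,0]-.6,P[:,1])<.21)]
print("board",len(B),rectfit(B))
T=P[(P[:,2]>.05)&(P[:,2]<.058)&(np.hypot(P[:,0]-.59,P[:,1]-.05)<.06)];print("tube top z",np.median(T[:,2]))
cr=cv2.resize(c["image"][40:330,225:345],None,fx=2.05,fy=2.05,interpolation=cv2.INTER_CUBIC)
cv2.imwrite("pics/cw1.png",cv2.resize(c["image"][125:245,244:324],None,fx=5,fy=5,interpolation=cv2.INTER_NEAREST))
```

```text
rib [283.6 146.6] [270 143  28   9 225] w [0.5863 0.0684 0.066 ] cl [0.5862 0.0685 0.0665] (0.586449146270752, 0.06772372126579285, 0.028753206133842468, 0.00782192312180996, 14.392928123474121)
slide [302.6 230.1] [297 224  12  13 141] w [ 0.6328 -0.0225  0.052 ] cl [ 0.634  -0.0251  0.0458] (0.6343097686767578, -0.026821069419384003, 0.013902785256505013, 0.0061899772845208645, 15.30133056640625)
fix [283.9 317. ] [261 308  47  17 678] w [ 0.6412 -0.1438  0.052 ] cl [ 0.643  -0.1512  0.0418] (0.6433542966842651, -0.15222090482711792, 0.059849485754966736, 0.005617573391646147, 13.862004280090332)
post [283.5  56.4] [265  48  38  20 673] w [0.5638 0.1553 0.052 ] cl [0.564  0.1545 0.0587] (0.5640051364898682, 0.15476423501968384, 0.03739253059029579, 0.015271836891770363, 14.675029754638672)
hole2 [283.7 199.3] [277 193  14  14 150] w [0.6015 0.0092 0.054 ] cl [0.6014 0.0091 0.0547] (0.6013594269752502, 0.009096194989979267, 0.015404000878334045, 0.014950974844396114, 105.10186290740967)
button [283.7 160.2] [277 154  15  14 167] w [0.5903 0.0532 0.057 ] cl [0.5902 0.0535 0.0584] (0.5907484889030457, 0.052823882550001144, 0.015472444705665112, 0.014779741875827312, 13.981918334960938)
board 15538 (0.5958372354507446, -0.0006822496652603149, 0.4129715859889984, 0.32694002985954285, 152.69968032836914)
tube top z 0.054543148839515165
```

View pics/cw1.png

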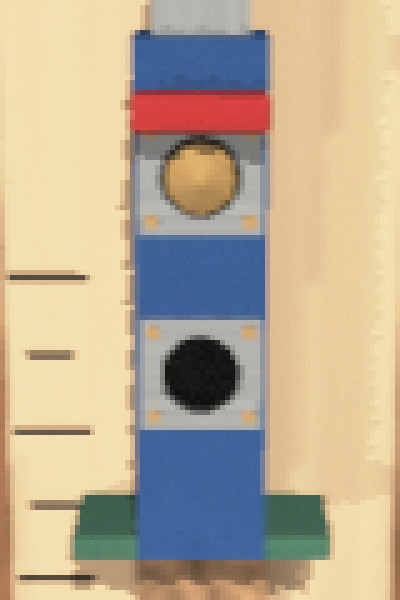

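Hole spacing is about 45.5 mm, inside the 34–54 range, and the axis yaw is 14.4°. The rib-to-button distance (15.7 mm vs 15) and the fixed stop both agree with the spec. I'll press, then push.

```bash
cat >> h.py <<'E'
YAW=14.4; PHI=104.4
yd=np.array([-np.sin(np.deg2rad(YAW)),np.cos(np.deg2rad(YAW)),0]); xd=np.array([np.cos(np.deg2rad(YAW)),np.sin(np.deg2rad(YAW)),0])
BT=np.array([.5902,.0535,0]); ORG=BT-.06*yd
def jig(p): p=np.array(p)-ORG; return np.array([p@xd,p@yd,p[2]])
def st(s): print(s,"t",round(current_clock(),2),"jig mm",(jig(current_position())*1e3).round(1),"F",np.array(current_force()).round(2))
E
python3 - <<'E'
from h import *
p=BT-.0025*yd
move_gripper(0.0)
move_ptp(list(p+[0,0,.075]),down(PHI)); st("above")
r=servo_line(list(p+[0,0,.0525]),rate=.015,contact_N=4); st(f"press {r}")
z=current_position()[2]
print("z",z)
if r and z<.0575:
    zz=max(z+.0004,.0535)
    servo_line(list(p+[0,0,zz]),rate=.02); st("lift")
    q=p+[0,0,zz]+yd*.075
    r=servo_line(list(q),rate=.012,contact_N=9); st(f"push {r}")
E
```

```text
above t 6.43 jig mm [ 1.2 57.1 76. ] F [ 0.76 -0.51  0.56]
press True t 7.7 jig mm [-0.  57.5 54.2] F [-0.02  0.31  4.03]
z 0.05417132940332339
lift t 7.95 jig mm [ 0.4 57.4 54.7] F [ 0.27 -0.76  1.84]
push True t 11.75 jig mm [  0.3 106.   54.6] F [ 0.49 -3.06  2.97]
```

Stopped at tip front ≈116, so travel is about 45 mm, as measured. I'll back off and check.

Run:
```python
from h import *
p=np.array(current_position())
servo_line(list(p-yd*.003),rate=.05)
servo_line(list(p-yd*.003+[0,0,.04]),rate=.15)
move_gripper(.07)
move_ptp(list(ORG+yd*.02+[0,0,.24]),down(PHI))
c=cap("wrist");np.save("pics/w2.npy",c,allow_pickle=True)
for q in ["rib","slide_stop","button_top"]:
    for s in spot_in("wrist",q)[:1]:
        P=w_depth(c,s["xy"]); print(q,round(s["conf"],2),np.round(s["xy"]),P,(jig(P)*1e3).round(1))
im=c["image"][60:360,200:370]; cv2.imwrite("pics/cw2.png",cv2.resize(im,None,fx=2,fy=2,interpolation=cv2.INTER_CUBIC)); st("")
```

```text
rib 0.64 [287.  84.] [0.57378338 0.1125682  0.06675936] [ -1.2 121.3  66.8]
slide_stop 0.71 [483. 147.] [0.80133436 0.10572342 0.02597259] [217.5  58.1  26. ]
button_top 0.61 [287. 150.] [0.58973697 0.05273001 0.06090676] [-0.6 59.4 60.9]
 t 14.47 jig mm [ -1.2  21.3 237.8] F [-0.8  -0.78  0.33]
```

View pics/cw2.png

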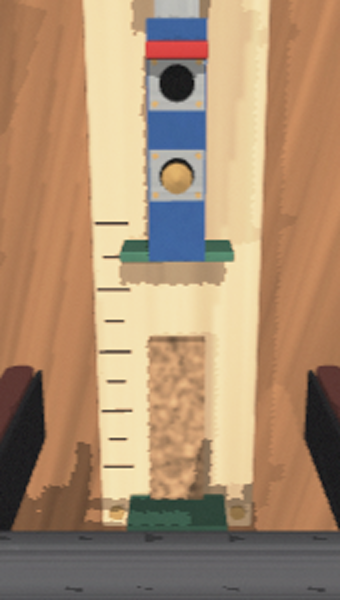

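The crop shows the brass button up in the second hole at crop (177,176), z 61 mm, with the old hole at (177,83) next to the rib. Travel is about 45 mm, so the gap is about 164 mm. Now the sole.

Run:
```python
from h import *
move_ptp([.52,-.31,.25],down(90))
c=cap("wrist");np.save("pics/w3.npy",c,allow_pickle=True)
print("R",np.array(c["R"]).round(2))
for s in silhouettes("wrist","sole"):
    P=cloud(c,s["region"]);print(round(s["conf"],2),np.round(s["xy"]),len(P))
    if len(P)<200: continue
    P=P[P[:,2]>.010]
    print(np.round(rectfit(P),4),np.median(P,0).round(4), c["image"][s["region"]].mean(0).round())
    # straight sides in middle
    m=np.array(rectfit(P)[:2]); a=np.deg2rad(rectfit(P)[4]); u=np.array([np.cos(a),np.sin(a)]);v=np.array([-u[1],u[0]])
    d=P[:,:2]-m; L=d@u; W=d@v; xs=[];mid=[]
    for l in np.arange(-.018,.019,.004):
        w=W[abs(L-l)<.002]
        if len(w)>3: xs.append(l);mid.append((w.max()+w.min())/2); wd=w.max()-w.min()
    k,b=np.polyfit(xs,mid,1);print("slope deg",np.rad2deg(np.arctan(k)),"offset",b,"width",wd)
st("")
cv2.imwrite("pics/w3.png",c["image"])
```

```text
R [[ 1.    0.   -0.  ]
 [ 0.   -0.96  0.29]
 [-0.   -0.29 -0.96]]
0.98 [285. 197.] 4381
[ 5.20100e-01 -3.38600e-01  1.47900e-01  5.72000e-02  8.96561e+01] [ 0.5191 -0.3353  0.0194] [136. 192. 231.]
slope deg 0.8819559472288045 offset 0.0006505944020609838 width 0.04488610069337336
0.96 [ 29. 192.] 4853
[ 2.012000e-01 -3.187000e-01  1.462000e-01  5.870000e-02  1.039653e+02] [ 0.2045 -0.3287  0.0193] [131. 134.  63.]
slope deg -2.800404927707012 offset 0.002997648105213733 width 0.03792175741293691
0.55 [159. 243.] 3247
[ 3.588000e-01 -3.977000e-01  1.167000e-01  5.130000e-02  1.132058e+02] [ 0.3583 -0.3914  0.0194] [135.  67. 113.]
slope deg 2.1231132469349485 offset -1.921247532492743e-05 width 0.04842099041382306
 t 15.84 jig mm [-157.4 -273.5  250. ] F [-0.91  0.31 -0.52]
```

View pics/w3.png

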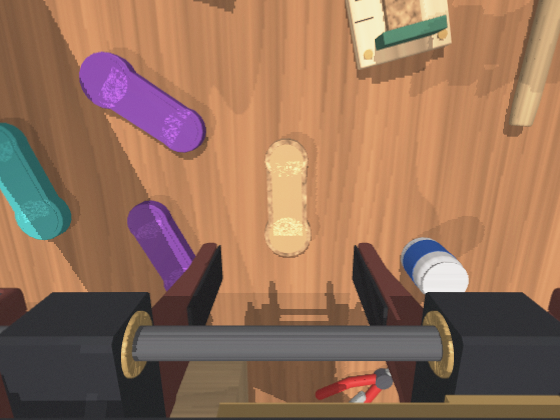

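This view shows the target cork sole at (287,197), with purple soles at (142,103) and (160,240), turquoise at (30,185), and the can at (435,265) clear of the fingers. The measured 148 × 57 mm at z 19 mm fits the small sole. I'll grasp it.

Run:
```python
from h import *
g=np.array([.5197,-.339,0])
move_gripper(.07)
move_ptp(list(g+[0,0,.06]),down(90))
r=servo_line(list(g+[0,0,.002]),rate=.08,contact_N=6); st(f"down {r}"); z0=current_position()[2]
move_gripper(.03); print("gap",current_finger_gap(),"grip",current_grip_force(),"z0",z0)
open("z0","w").write(str(z0))
servo_line(list(g+[0,0,.15]),rate=.15); print("gap",current_finger_gap())
T=ORG+yd*(-.0687)
move_ptp(list(T+[0,0,.15]),down(PHI)); st("over"); print("gap",current_finger_gap())
c=cap("wrist");cv2.imwrite("pics/w4.png",c["image"]);np.save("pics/w4.npy",c,allow_pickle=True)
for s in silhouettes("wrist","sole")[:3]:
    P=cloud(c,s["region"]); P=P[(P[:,2]>.08)]
    if len(P)>100:
        J=np.array([jig(p) for p in P])*1e3; print(round(s["conf"],2),J.min(0).round(1),J.max(0).round(1),np.median(J,0).round(1))
```

```text
down True t 17.59 jig mm [-166.8 -301.4    0.4] F [-1.    0.21  5.14]
gap 0.047614297761906454 grip 30.247534308933837 z0 0.00044753867386693527
gap 0.048051827952106975
over t 20.32 jig mm [ -0.4 -69.7 149.8] F [-0.13  0.36 -0.69]
gap 0.0476479324453295
0.91 [ -28.5 -144.7  151.9] [ 29.    4.3 171. ] [ -0.8 -49.  168.7]
```

View pics/w4.png

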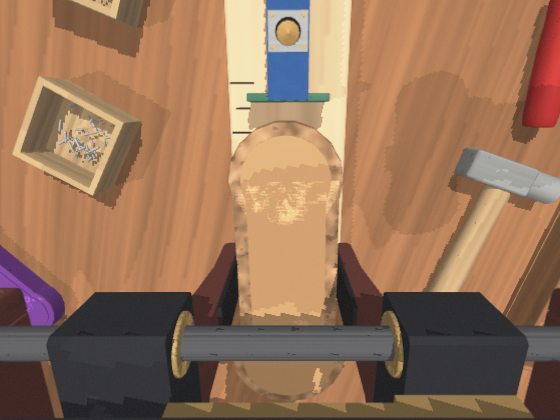

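The sole is held level along the jig axis, spanning y −144.7 to +4.3, within the stops at −150.5 and +13. Lowering.

Run:
```python
from h import *
T=ORG+yd*(-.0687)
servo_line(list(T+[0,0,.045]),rate=.12)
r=servo_line(list(T+[0,0,.0265]),rate=.02,contact_N=4); st(f"down {r}")
move_gripper(.066); st("open")
p=np.array(current_position())
servo_line(list(p+[0,0,.06]),rate=.1)
move_ptp(list(ORG+yd*(-.02)+[0,0,.27]),down(PHI))
c=cap("wrist");cv2.imwrite("pics/w5.png",c["image"])
for q in ["sole","button_top"]:
  for s in silhouettes("wrist",q)[:2]:
    P=cloud(c,s["region"]); J=np.array([jig(p) for p in P])*1e3
    if len(J)>20: print(q,round(s["conf"],2),np.percentile(J,1,axis=0).round(1),np.percentile(J,99,axis=0).round(1),np.median(J,0).round(1))
st("")
```

```text
down True t 22.23 jig mm [ -0.2 -68.6  28.3] F [-0.04  1.14  5.27]
open t 22.73 jig mm [ -1.  -68.2  27.6] F [ 0.59  0.58 -0.22]
sole 0.97 [ -27.7 -139.3   18.7] [26.4  3.6 49.1] [ -1.4 -65.1  47.3]
sole 0.6 [-350.7 -186.3    2. ] [-239.7  -90.5   21.3] [-299.5 -138.8   19.2]
button_top 0.66 [-7.9 52.4 56.1] [ 6.1 65.8 61.8] [-0.3 59.1 58.6]
 t 24.41 jig mm [ -1.3 -19.9 267.2] F [-0.36 -0.83 -0.47]
```

View pics/w5.png

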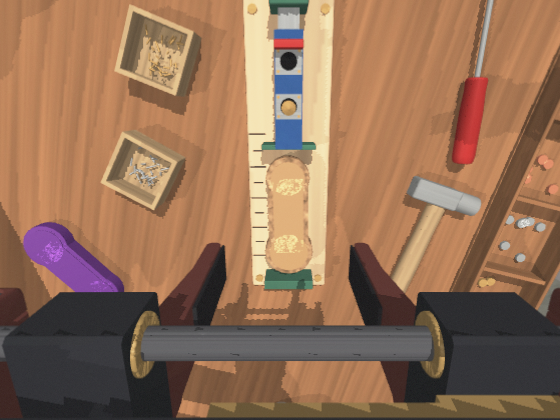

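The sole lies flat between the stops at (289,215), with its top at about 47 mm (46 expected). The button is up at (288,106), the boxes and hammer are where they were, and the gripper is clear.

```bash
python3 -c "
from bench import *
print(close_job())"
```

```text
the job is handed in; nothing more can be done
None
```

The job is handed in: the tube moved about 45 mm to the next hole with the button up again, and the small cork sole lies flat and lengthwise on the bed between the green stops, released after about 24 s of robot time.

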